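# Push a stuck candle out of its mould

### The arm

A 7-joint arm with a two-finger parallel gripper is mounted at the origin on a cart in front of the work surface, level with it; the furniture and walls round the work are solid. World frame = base frame: x ahead of the robot, y to its left, z up, the work surface at z = 0. Lengths are in m, angles in rad, forces in N, time in s.
With the tool pointing down it reaches from about 0.4 to 0.85 m from the base axis. Payload 10.4 kg.
Tool frame: the origin (TCP) lies between the finger pads; the fingertips stand 17 mm ahead of it and the grasp point (between the pads) lies 2 mm behind it; x points along the fingers, y is the direction in which the jaws open and shut, and the axes are right-handed (so a half turn about x gives the same grasp; the last joint's range is limited). The gripper opens to 87 mm and grips with 3 to 60 N. Pads are 19 mm wide; open, the fingers measure 117 mm over their backs; the gripper's body (75 mm by 190 mm) begins 51 mm behind the grasp point.
Start: joints at [1.113, 0.332, -0.065, 1.46, 0.022, 1.35, -0.088], TCP at [0.263, -0.567, 0.24] pointing down, gripper open.
Joint ranges: [-2.6, 2.6], [-0.5, 2.12], [-1.47, 1.34], [0.16, 2.42], [-1.27, 4.41], [0.06, 2.06], [-2.6, 2.6]. Speed limits (rad/s): [2.22, 2.22, 2.79, 2.79, 3.14, 3.14, 3.14].

### API

Orientations are given as a unit quaternion [x, y, z, w].
In Python, from bench import r, optics, close_job gives the robot as it stands.
- The arm moves only by the shell command python3 -m inch 'ROWS' [OPENING] [FORCE]. ROWS is JSON, a list of rows, each an object with "translation": the shift along the tool's x, y, z in cm, a list of three; "spin": the turn about the tool's x in degrees. In form: [{"translation": [tx, ty, tz], "spin": spin}, ...]. A call has 1 to 20 rows; each row shifts and turns the pose as measured when the row begins, along the tool's axes as they then stand; what a row does not reach is not made up. A row lasts 1/8 s, in which the tool goes at most 62.5 mm and 10.7 degrees, less where a joint would pass 70% of its speed; a pose out of reach is approached as far as the arm can. A call is refused whole if a number of a shift passes 6.25 or a number of a turn 10.7, either way. A call with a gripper value outside its range is refused whole. OPENING is the closure, from 0 (fully open) to 1 (shut), set as the call begins (- or left out, the last holds). The fingers move at their own pace and stop on an object; FORCE is the grip in N (left out, the last holds). Time passes only in rows, so rows that do not move let the fingers close. It gives the time, the measured TCP pose, the force and the opening at its end, in the units of the state.
- r.read_state(): the state, without advancing time (a new reading comes with each control period).
- optics.camera(name): name is "side" or "top"; returns the picture (420x560x3 uint8, red, green, blue); there is no depth.
- optics.camera_model(name): a dict with "camera_matrix" (3x3 intrinsics, pixels), "world_from_camera" (4x4, takes a point from camera to world coordinates). Camera axes: x right, y down, z forward; pixel columns grow to the right and rows downward; lengths in m; the calibration is good to about 2 mm. A picture is of the moment at which its call begins. camera_model takes no time and is no camera call.
- close_job(): hands the job in, once; it reports no verdict.
The state is a dict: "time": time; "joint_positions": joint angles; "joint_vel": joint speeds; "joint_torque": joint torques, N m; "ee_pos": TCP position; "eef_rot": TCP orientation; "ft_force": force on the tool from outside, world axes, zero at the start; "torque": the same for the moment, N m; "width": finger opening in m.
Only numpy, scipy, OpenCV 4.12 (cv2) and the standard library are available. Lean on these libraries where they do the work, as an engineer would, in place of code of your own. Each camera call takes 0.05 s, during which the arm holds its last target.

### The job

A pillar candle is stuck in the upright metal mould. First slide the catch tray fully home under the mould; then take the wooden pusher out of its pot, push the candle down through the mould with it until it drops into the tray, and stand the pusher back in its pot. Last, pull the tray out to its stop with the candle in it; do not touch the candle with the gripper and leave the two candle tins and the twine spool where they are.

Things in the scene. Friction and masses are not known exactly. Their poses are not given: they have to be found in the camera images.
- mould_stand: Plywood demoulding stand, fixed, foot 130 (x) x 158 (y) mm; bridge plate 78 to 90 mm above the table. It holds the upright metal mould tube: outside 62 mm wide, bore 50 mm, open at both ends, from 78 to 158 mm above the table. Origin on the table on the mould's axis; x points away from the side (the robot's) where the tray comes out, z up.
- mould_mouth (a point): Centre of the mould's upper opening, 158 mm above the table. Four sprung rubber pads low in the bore (82 to 96 mm above the table) grip the candle (40 mm gap when empty); pushing it takes roughly 4 to 15 N until its top has passed the pads, then it drops into the tray.
- catch_tray (a joint): Slide of the white catch tray, in m: 0 = home, right under the mould; 0.09 = pulled out 90 mm towards the stand's -x side, at its stop. It stays where it is left; sliding takes about 1.5 N.
- tray_tab (a point): Centre of the free part of the upright orange tab at the front of the tray, 52 mm above the table; the tab is 12 mm thick (stand's x), 24 mm wide (stand's y), its top 70 mm above the table; below 20 mm a white bar (12 x 60 mm) carries it. With the tray home it is 110 mm in front of the mould's axis.
- tray_floor (a point): Centre of the upper face of the tray's pocket (72 x 72 mm inside, rim 15 mm above this point), 7 mm above the table; with the tray home it lies under the mould's axis. Axes as the stand's.
- candle_center (a point): Centre of the dusty pink pillar candle, a cylinder 45 mm in diameter, 60 mm tall, 90 g; it starts upright, stuck in the mould, its top a little below the mould's mouth.
- pusher_pot: Blue round pot, fixed, upright, 72 mm high, 58 mm wide (foot flange 68 mm), bore 48 mm; inner floor 6 mm above the table. Origin on the table on its axis.
- pusher_grip (a point): Centre of the grip of the wooden pusher, which stands upright in the pot: round, 152 mm long, 100 g; a flat foot disc 29 mm wide, 12 mm high at the bottom, a 12 mm shaft, and a grip 24 mm wide from 100 to 148 mm above the foot's underside. This point is on its axis, 125 mm above the foot's underside; z runs up along it.
- pusher_foot (a point): Centre of the underside of the pusher's foot.
- green_tin: Bystander: candle tin with a pale green base and grey lid, 66 mm wide, 28 mm high, loose. Origin at the centre of its underside.
- pink_tin: Bystander: candle tin with a pink base and grey lid, 66 mm wide, 30 mm high, loose. Origin at the centre of its underside.
- twine: Bystander: spool of beige twine lying flat, 82 x 72 mm, 40 mm high, loose. Origin at its underside.
Mind the look-alikes: they are no part of the job. Of the things shaped like the part that bears pusher_grip, the wooden one is meant.

How it is judged:
By the outcome, as a careful person would: the job done as asked, in the order asked, and still so for the second after the job is handed in, with the robot touching nothing.
It also fails if it takes over 72 s, if anything falls off the work surface, if the arm or the gripper's body presses on something with over 40 N, if the wrist force passes 120 N, or if a joint passes its speed limit or range.

## Working session

There is one attempt and no reset: what is moved stays moved. The work goes in short steps, Python scripts to look and compute and a shell command to move; the robot and the scene stay as the last step left them, time stands still between calls to the robot, and variables do not carry over. Pictures are saved under pics/ and viewed, and the job is handed in when it is done.

```bash
mkdir -p pics; ls; python3 - <<'E'
from bench import r,optics
import cv2
s=r.read_state();print(s)
for n in("side","top"):
    im=optics.camera(n);cv2.imwrite(f"pics/{n}0.png",im[:,:,::-1])
    print(n,optics.camera_model(n))
E
```

```text
pics
{'time': 0.0, 'joint_positions': array([ 1.11342443,  0.33288788, -0.06470171,  1.46095533,  0.02164097,
        1.34988183, -0.0884784 ]), 'joint_vel': array([-0.00015439,  0.00019468,  0.00204061, -0.00038735,  0.0006271 ,
       -0.00077197,  0.00129474]), 'joint_torque': array([-5.83087531e-04, -6.23257041e+01,  2.40964594e-02, -3.89898634e+01,
       -6.13971404e-02,  3.97948804e-02,  8.20485388e-05]), 'ee_pos': array([ 0.26308356, -0.56653132,  0.23873725]), 'eef_rot': array([-0.69031488, -0.15301196,  0.69060606, -0.15203942]), 'ft_force': array([ 0.45605444, -0.10352788,  0.39598941]), 'torque': array([-0.05429331,  0.04095882, -0.02484006]), 'width': 0.08728743146540328}
side {'camera_matrix': array([[468.02711774,   0.        , 283.57905716],
       [  0.        , 468.02711774, 216.85429949],
       [  0.        ,   0.        ,   1.        ]]), 'world_from_camera': array([[ 0.99355667, -0.06373449,  0.09371799,  0.4480925 ],
       [-0.11332741, -0.56911246,  0.81441262, -0.96122731],
       [ 0.00142991, -0.8197859 , -0.57266834,  0.76836644],
       [ 0.        ,  0.        ,  0.        ,  1.        ]])}
top {'camera_matrix': array([[506.90237191,   0.        , 286.39926509],
       [  0.        , 506.90237191, 204.70617899],
       [  0.        ,   0.        ,   1.        ]]), 'world_from_camera': array([[-0.02863111, -0.99658735,  0.07742033,  0.42518554],
       [-0.99957883,  0.02817782, -0.00694129, -0.02099524],
       [ 0.00473606, -0.07758646, -0.99697438,  1.46425348],
       [ 0.        ,  0.        ,  0.        ,  1.        ]])}
```

View pics/side0.png

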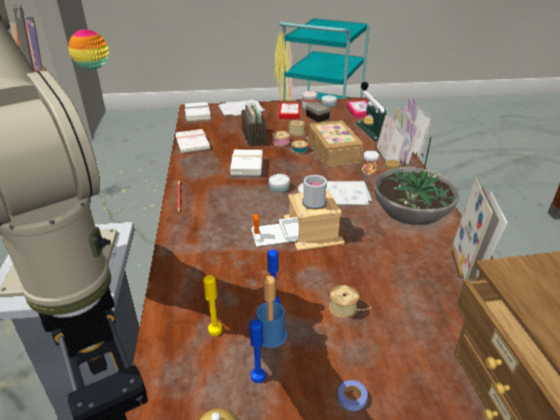

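View pics/top0.png

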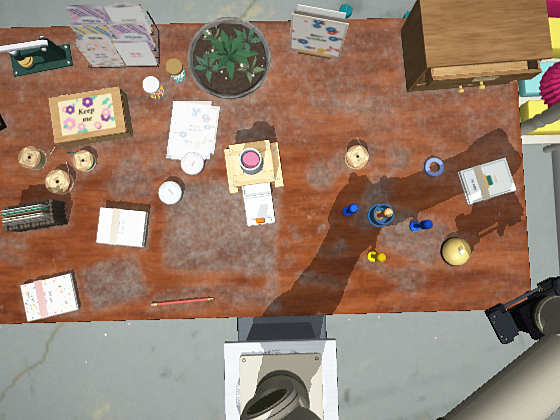

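The side view shows the mould at (315,190), the orange tab at (257,222), and the pot with the wooden pusher at (270,320). Two blue pushers and one yellow pusher are standing nearby. In the top view the mould is at (250,160), the tab at (261,220) and the pot at (381,214). I'll zoom in next.

```bash
python3 - <<'E'
import cv2,numpy as np
t=cv2.imread("pics/top0.png");s=cv2.imread("pics/side0.png")
a=cv2.resize(t[125:285,215:295],None,fx=3.7,fy=3.7,interpolation=cv2.INTER_CUBIC)
b=cv2.resize(t[185:285,335:445],None,fx=4.2,fy=4.2,interpolation=cv2.INTER_CUBIC)
def pad(x,h=592): return cv2.copyMakeBorder(x,0,h-x.shape[0],0,0,cv2.BORDER_CONSTANT)
cv2.imwrite("pics/topz.png",np.hstack([pad(a),pad(b)]))
a=cv2.resize(s[165:255,240:350],None,fx=3.6,fy=3.6,interpolation=cv2.INTER_CUBIC)
b=cv2.resize(s[240:390,195:300],None,fx=3.6,fy=3.6,interpolation=cv2.INTER_CUBIC)
cv2.imwrite("pics/sidez.png",np.hstack([pad(a),pad(b)]))
E
```

```text
(no output)
```

View pics/topz.png

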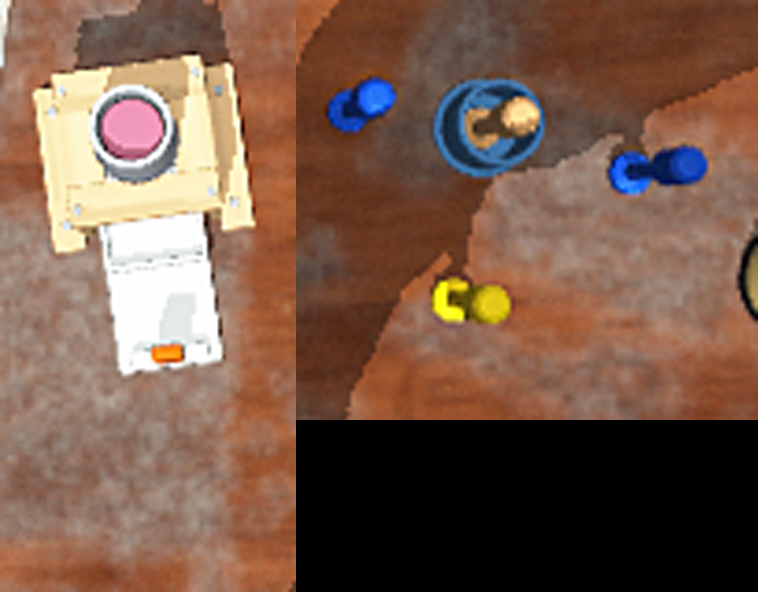

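View pics/sidez.png

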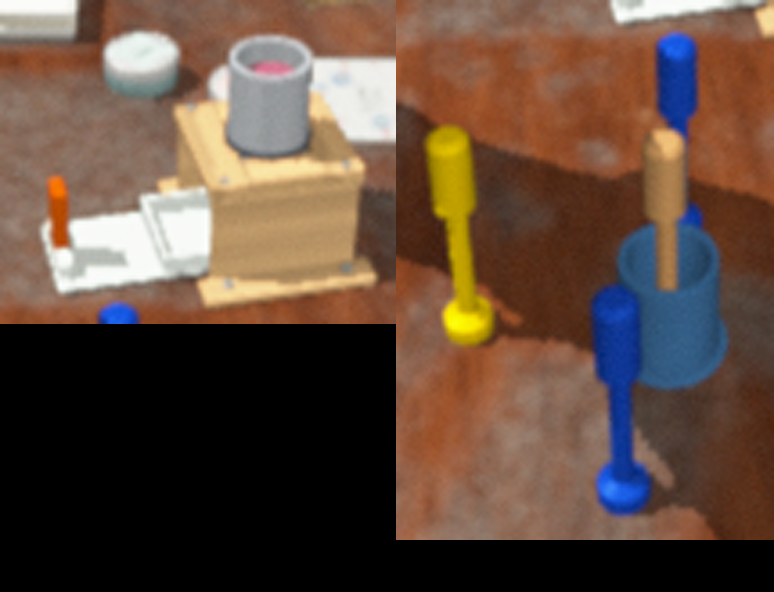

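```bash
cat > h.py <<'E'
import cv2,numpy as np
from bench import r,optics
def ray(n,uv):
    m=optics.camera_model(n);K=m["camera_matrix"];T=m["world_from_camera"]
    d=T[:3,:3]@np.linalg.inv(K)@np.array([uv[0],uv[1],1.]);return T[:3,3],d/np.linalg.norm(d)
def onz(n,uv,z):
    o,d=ray(n,uv);return o+d*(z-o[2])/d[2]
def tri(u1,u2):
    (a,d),(b,e)=ray("top",u1),ray("side",u2)
    A=np.array([[d@d,-d@e],[d@e,-e@e]]);s,t=np.linalg.solve(A,[(b-a)@d,(b-a)@e])
    p,q=a+s*d,b+t*e;return (p+q)/2,np.linalg.norm(p-q)
def proj(n,p):
    m=optics.camera_model(n);q=np.linalg.inv(m["world_from_camera"])@np.append(p,1);q=m["camera_matrix"]@q[:3];return q[:2]/q[2]
def mask(im,lo,hi,box):
    hsv=cv2.cvtColor(im,cv2.COLOR_BGR2HSV);m=cv2.inRange(hsv,lo,hi);k=np.zeros_like(m);x0,y0,x1,y1=box;k[y0:y1,x0:x1]=255;return m&k
def blob(m):
    n,l,s,c=cv2.connectedComponentsWithStats(m);i=1+np.argmax(s[1:,4]);return c[i],s[i],(l==i)
E
python3 - <<'E'
from h import *
t=cv2.imread("pics/top0.png");s=cv2.imread("pics/side0.png")
ot=blob(mask(t,(5,180,150),(20,255,255),(240,205,280,235)));os=blob(mask(s,(5,180,150),(14,255,255),(245,205,270,245)))
print("tab",ot[:2],os[:2]); print("tabtop plane .07",onz("top",ot[0],.07),tri(ot[0],os[0]))
pt=blob(mask(t,(140,60,80),(179,255,255),(235,145,270,175)));print("candle top",pt[:2])
for z in(.14,.15,.158):print(onz("top",pt[0],z))
# mould ring: dark/grey low saturation
for n,im,b in(("top",t,(232,142,272,182)),("side",s,(298,172,332,215))):
    m=mask(im,(0,0,60),(179,60,255),b);c=blob(m);print(n,"grey",c[:2])
# pot blue, grip
bt=blob(mask(t,(95,120,50),(110,235,200),(360,195,400,235)));bs=blob(mask(s,(95,120,40),(110,235,200),(250,295,295,350)));print("pot",bt[:2],bs[:2])
gt=blob(mask(t,(8,60,150),(25,200,255),(378,205,396,222)));gs=blob(mask(s,(8,60,100),(22,200,255),(258,272,282,306)));print("grip",gt[:2],gs[:2]);
hsv=cv2.cvtColor(t,cv2.COLOR_BGR2HSV)
print(hsv[212:218,382:394].tolist()[2]); hs=cv2.cvtColor(s,cv2.COLOR_BGR2HSV);print(hs[290,258:284].tolist());print(hsv[214,366:398].tolist());print(hsv[160,236:266].tolist())
E
```

```text
tab (array([259.82352941, 220.23529412]), array([256, 218,   8,   5,  34], dtype=int32)) (array([255.84415584, 222.74025974]), array([253, 214,   6,  19,  77], dtype=int32))
tabtop plane .07 [0.49268136 0.04362304 0.07      ] (array([0.49195211, 0.04465608, 0.04791002]), np.float64(0.0035931414755291592))
candle top (array([250.04932735, 159.50224215]), array([242, 152,  17,  16, 223], dtype=int32))
[0.65028026 0.06220643 0.14      ]
[0.64858048 0.06157814 0.15      ]
[0.64722065 0.0610755  0.158     ]
top grey (array([251.53240152, 164.56925032]), array([232, 144,  40,  38, 787], dtype=int32))
side grey (array([314.55705521, 191.18404908]), array([298, 175,  34,  34, 815], dtype=int32))
pot (array([378.57605178, 215.197411  ]), array([368, 204,  26,  23, 309], dtype=int32)) (array([272.09234234, 325.7454955 ]), array([257, 302,  30,  46, 888], dtype=int32))
grip (array([388.05454545, 211.92727273]), array([384, 208,   9,   9,  55], dtype=int32)) (array([269.34269663, 285.49812734]), array([258, 272,  24,  34, 534], dtype=int32))
[[14, 129, 83], [14, 126, 77], [15, 133, 127], [18, 12
[... 809 characters left out ...]
14, 126, 77], [15, 133, 127], [18, 120, 255], [15, 135, 185], [17, 122, 240], [16, 127, 221], [16, 125, 226], [15, 131, 198], [16, 141, 188], [14, 86, 148], [105, 188, 186], [168, 31, 81], [11, 109, 89], [8, 83, 98], [8, 75, 95]]
[[26, 47, 253], [27, 48, 253], [26, 48, 255], [108, 13, 255], [105, 24, 217], [87, 31, 73], [172, 114, 146], [167, 90, 255], [168, 94, 246], [168, 93, 241], [169, 93, 241], [168, 95, 241], [168, 91, 242], [169, 91, 241], [169, 92, 242], [169, 94, 241], [168, 93, 241], [168, 92, 241], [169, 92, 242], [168, 92, 242], [169, 89, 241], [169, 93, 245], [169, 103, 252], [150, 13, 100], [0, 0, 255], [104, 22, 201], [114, 35, 72], [16, 82, 189], [30, 47, 255], [26, 49, 255]]
```

```bash
python3 - <<'E'
from h import *
t=cv2.imread("pics/top0.png");s=cv2.imread("pics/side0.png")
def ell(m):
    p=max(cv2.findContours(m,cv2.RETR_EXTERNAL,cv2.CHAIN_APPROX_NONE)[0],key=len);return cv2.fitEllipse(cv2.convexHull(p))
hs=cv2.cvtColor(t,cv2.COLOR_BGR2HSV)
m=mask(t,(0,0,150),(179,42,255),(234,143,268,182));print("ring top",ell(m))
c=ell(m)[0];mm=onz("top",c,.158);print(mm)
m2=mask(s,(0,0,150),(179,45,255),(300,172,332,196));print((m2[174:200,298:334]>0).astype(int).tolist() and "");
for y in range(174,200):print(y,"".join("#" if v else "." for v in m2[y,298:334]))
for y in range(143,182):print(y,"".join("#" if v else "." for v in m[y,232:270]))
E
```

```text
ring top ((249.69313049316406, 158.8428955078125), (22.588449478149414, 23.185651779174805), 4.395740985870361)
[0.64897895 0.06196175 0.158     ]

174 ....................................
175 ............##########..............
176 .........################...........
177 .......####################.........
178 ......###########.##########........
179 ......###...#################.......
180 .....###....###.#############.......
181 .....###....#.####################..
182 .....####............#############..
183 ....#######............###########..
184 ..##########...........###########..
185 ..############........#####.######..
186 ..########################..######..
187 ..#######################...######..
188 ..######################....######..
189 ..######################...#######..
190 ..#######################..#######..
191 ..#####################....#....##..
192 ..######################...#....##..
193 ......##################.#.#.....#..
194 ......##################...#.....#..
195 ......##################............
196 ....................................
197 .....
[... 1090 characters left out ...]
##..........
166 .........###............###...........
167 ..........####........####....#.......
168 ...........##############.....#.......
169 ............############..............
170 ..............########......###.......
171 ............#..............####.......
172 ............#...#####.......#.........
173 ............###.......................
174 ............#.........................
175 ......................................
176 ......................................
177 ......................................
178 ......................................
179 ......................................
180 ......................................
181 ...##.................................
```

```bash
python3 - <<'E'
from h import *
c=onz("top",(249.9,159.0),.158);print(c,proj("side",c))
tab=onz("top",(259.9,220.2),.068);print(tab,proj("side",[*tab[:2],.052]),np.linalg.norm((tab-c)[:2]),np.degrees(np.arctan2(*(c-tab)[1::-1])))
# pot top rim ellipse in side
s=cv2.imread("pics/side0.png");t=cv2.imread("pics/top0.png")
m=mask(s,(95,100,30),(115,240,255),(250,295,296,352))
for y in range(296,352):print(y,"".join("#" if v else "." for v in m[y,250:296]))
m=mask(t,(95,100,30),(112,240,255),(362,196,402,234))
for y in range(196,234):print(y,"".join("#" if v else "." for v in m[y,362:402]))
E
```

```text
[0.64855113 0.06143334 0.158     ] [315.68454719 180.06676155]
[0.49286949 0.04350275 0.068     ] [256.85013149 221.64158692] 0.15671081451938954 6.570074722232777
296 ..............................................
297 ...........................#..................
298 ..........................###.................
299 ..........................###.................
300 .........................#####................
301 ........................####.#................
302 ........................######................
303 ..............###.......######................
304 ............#####.......######................
305 ..........#######.......#######...............
306 .........########.......########..............
307 .........########.......#########.............
308 ........#########.......#########.............
309 .......##########.......##########............
310 .......##########.......##########............
311 .......##########.......##########............
312 .......##########.......##########............
313 .......##########.......##########............
314 .......#######
[... 2929 characters left out ...]
......##########.........
219 ......#########.....###########.........
220 .......#########...###########..........
221 .......######################...........
222 ........####################............
223 .........##################.............
224 ..........##############................
225 ...........############.................
226 ..............######....................
227 ........................................
228 ........................................
229 ........................................
230 ........................................
231 ........................................
232 ........................................
233 ........................................
```

```bash
python3 - <<'E'
from h import *
p=onz("side",(270.7,312.5),.072);print("pot side",p,proj("top",p), proj("top",[*p[:2],.158]),tri((381,215.3),(270.7,312.5)))
s=cv2.imread("pics/side0.png");t=cv2.imread("pics/top0.png")
m=mask(s,(12,90,95),(22,200,255),(260,272,280,322))
for y in range(272,322):
  x=np.where(m[y])[0]
  if len(x):print(y,x.min(),x.max(),end="; ")
g=blob(mask(t,(12,60,130),(22,200,255),(380,204,396,222)));print(g[:2])
for z in(.15,.158):
  q=onz("top",g[0],z);print(q,proj("side",q),proj("side",[*q[:2],.131]),proj("side",[*q[:2],.106]))
# bystanders
for n,c in(("pinkish tin",(192,162)),("tin2",(171,192)),("cand blue L",(348,211)),("blueR top",(422,225)),("yel",(372,257))):print(n,onz("top",c,0.03))
im=cv2.resize(s[168:240,285:345],None,fx=8,fy=8,interpolation=cv2.INTER_CUBIC)
cv2.imwrite("pics/mz.png",im)
for z in (.158,):
  c=onz("top",(249.9,159.0),.158);P=[proj("side",c+[.031*np.cos(a),.031*np.sin(a),0]) for a in np.linspace(0,6.28,24)]
  for q in P: cv2.circle(im,tuple(int(v) for v in ((q-[285,168])*8+4)),2,(0,255,0),-1)
cv2.imwrite("pics/mz.png",im)
E
```

```text
pot side [ 0.49828321 -0.30155966  0.072     ] [385.10295139 214.60928959] [391.72119952 212.67542659] (array([ 0.4981079 , -0.29213143,  0.06201542]), np.float64(0.0017858288514436473))
272 264 265; 273 264 264; 275 266 269; 276 265 271; 277 264 272; 278 264 273; 279 264 274; 280 263 274; 281 263 274; 282 263 274; 283 263 274; 284 263 274; 285 263 274; 286 264 274; 287 263 274; 288 263 274; 289 264 274; 290 264 274; 291 264 274; 292 264 274; 293 264 275; 294 264 275; 295 264 275; 296 264 274; 297 264 274; 298 264 274; 299 264 273; 300 265 272; 301 266 272; 302 267 272; 303 268 272; 304 268 272; 305 268 272; 306 268 272; 307 268 272; 308 268 272; 309 268 272; 310 268 272; 311 268 272; 312 268 272; 313 268 272; 314 268 272; 315 268 272; 316 268 272; 317 268 272; 318 268 272; 319 268 272; (array([387.79245283, 212.11320755]), array([384, 208,   9,   9,  53], dtype=int32))
[ 0.50048384 -0.29312228  0.15      ] [270.85929487 280.78310322] [270.99680177 287.99776887] [271.17282101 297.23308724]
[ 0.50002549 -0.29146582  0.158     ] [270.48445779 277.12965449] [270.68591538 287.42916012] [270.86647504 296.66026014]
pinkish tin [0.66638944 0.23485037 0.03      ]
tin2 [0.58201362 0.29564721 0.03      ]
cand blue L [ 0.51372191 -0.20515742  0.03      ]
blueR top [ 0.46806741 -0.41331178  0.03      ]
yel [ 0.38201412 -0.26785075  0.03      ]
```

View pics/mz.png

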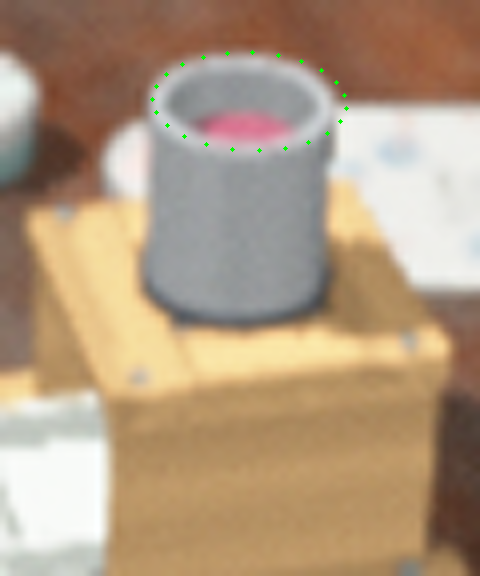

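The overlaid rim fits to about 1 px. The mould axis is at about (0.6475, 0.061). The pusher is at about (0.4985, −0.292), with its top at 158 mm as expected. The tab is at (0.493, 0.0435), 157 mm from the axis, so the tray is about 47 mm out and the stand yaw is about 6.6°. Next I'll write a helper that works out moves in tool axes.

```bash
cat > go.py <<'E'
import sys,numpy as np
from scipy.spatial.transform import Rotation as R
from bench import r
s=r.read_state();q=R.from_quat(s["eef_rot"]);M=q.as_matrix();p=s["ee_pos"]
yaw=np.degrees(np.arctan2(M[1,1],M[0,1]))
print("t",round(s["time"],2),"p",p.round(4),"toolx",M[:,0].round(3),"jaw",yaw.round(2),"w",round(s["width"],4),"F",s["ft_force"].round(1),"j",s["joint_positions"].round(2))
if len(sys.argv)>3:
    x,y,z=map(float,sys.argv[1:4])
    d=np.array([x,y,z])-p
    print("shift now cm",(M.T@d*100).round(2))
    if len(sys.argv)>4:
        a=float(sys.argv[4]);dy=(a-yaw+90)%180-90;sp=-dy if M[2,0]<0 else dy
        M2=(q*R.from_rotvec([np.radians(sp),0,0])).as_matrix()
        print("spin deg",round(sp,2),"shift after spin",(M2.T@d*100).round(2))
E
python3 go.py 0.488 0.0435 0.24 96.6
```

```text
t 0.1 p [ 0.2631 -0.5666  0.2388] toolx [-0.001  0.001 -1.   ] jaw -65.09 w 0.0871 F [0.8 0.5 1. ] j [ 1.11  0.33 -0.06  1.46  0.02  1.35 -0.09]
shift now cm [ -0.06 -45.86 -46.09]
spin deg 18.31 shift after spin [ -0.06 -58.02 -29.35]
```

```bash
python3 -m inch '[{"translation":[0,0,0],"spin":9.1},{"translation":[0,0,0],"spin":9.1},{"translation":[0,-3,-1.5],"spin":0},{"translation":[0,-5,-2.5],"spin":0},{"translation":[0,-5,-2.5],"spin":0},{"translation":[0,-5,-2.5],"spin":0},{"translation":[0,-5,-2.5],"spin":0},{"translation":[0,-5,-2.5],"spin":0},{"translation":[0,-5,-2.5],"spin":0},{"translation":[0,-5,-2.5],"spin":0},{"translation":[0,-5,-2.5],"spin":0},{"translation":[0,-5,-2.5],"spin":0},{"translation":[0,-5,-2.5],"spin":0},{"translation":[0,-3,-1.5],"spin":0}]' 0.2; python3 go.py 0.4915 0.0435 0.24 96.6
```

```text
time: 1.85
ee_pos: [0.4853, 0.0375, 0.2357]
eef_rot: [-0.704, -0.037, 0.708, -0.034]
ft_force: [1.1, -1.7, 0.3]
width: 0.0696
t 1.85 p [0.4853 0.0375 0.2357] toolx [-0.005  0.004 -1.   ] jaw -84.23 w 0.0696 F [ 1.1 -1.7  0.3] j [ 0.43  0.07 -0.62  1.79  0.04  1.3  -1.67]
shift now cm [-0.43 -0.54 -0.68]
spin deg -0.83 shift after spin [-0.43 -0.53 -0.69]
```

```bash
python3 -m inch '[{"translation":[0,-0.55,-0.7],"spin":-0.8},{"translation":[2,0,0],"spin":0},{"translation":[4,0,0],"spin":0},{"translation":[4,0,0],"spin":0},{"translation":[3,0,0],"spin":0},{"translation":[0,0,0],"spin":0}]'; python3 go.py 0.4915 0.0435 0.052 96.6; python3 - <<'E'
from h import *
cv2.imwrite("pics/s1.png",cv2.resize(optics.camera("side")[150:290,180:380][:,:,::-1],None,fx=4,fy=4))
E
```

```text
time: 2.6
ee_pos: [0.4911, 0.0417, 0.1012]
eef_rot: [-0.704, -0.042, 0.708, -0.04]
ft_force: [0.6, 0.2, 0.4]
width: 0.0695
t 2.6 p [0.4911 0.0417 0.1012] toolx [-0.007  0.002 -1.   ] jaw -83.31 w 0.0695 F [0.6 0.2 0.4] j [ 0.39  0.24 -0.62  1.93  0.15  1.03 -1.75]
shift now cm [ 4.92 -0.15 -0.1 ]
spin deg 0.09 shift after spin [ 4.92 -0.15 -0.1 ]
```

View pics/s1.png

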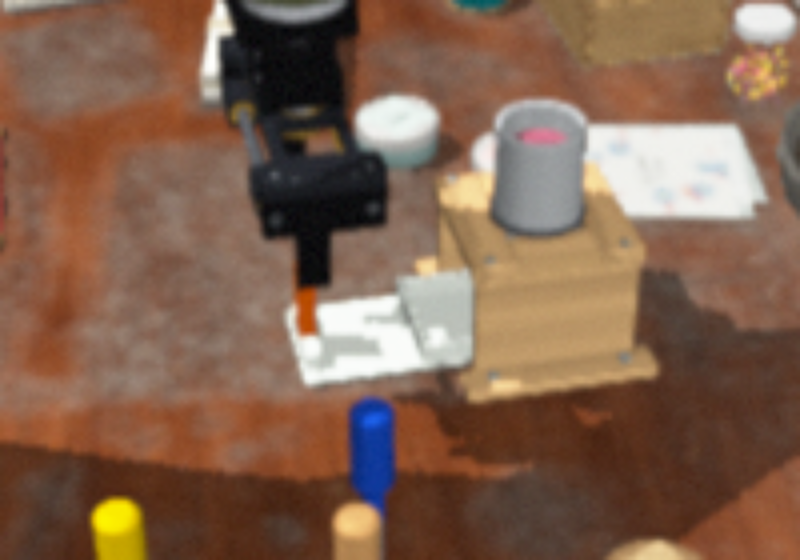

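The finger is lined up with the tab at about (305,310) in the crop. I'll lower the gripper and grip the tab.

```bash
python3 -m inch '[{"translation":[2.5,-0.15,-0.1],"spin":0},{"translation":[2.3,0,0],"spin":0},{"translation":[0.2,0,0],"spin":0}]'; python3 -m inch '[{"translation":[0,0,0],"spin":0},{"translation":[0,0,0],"spin":0},{"translation":[0,0,0],"spin":0},{"translation":[0,0,0],"spin":0},{"translation":[0,0,0],"spin":0}]' 1 20; python3 go.py 0.5385 0.0485 0.052 96.6
```

```text
time: 3.02
ee_pos: [0.4964, 0.0421, 0.0567]
eef_rot: [0.707, 0.041, -0.705, 0.04]
ft_force: [0.1, 0.4, 0.2]
width: 0.0699
time: 3.65
ee_pos: [0.4987, 0.0438, 0.0609]
eef_rot: [0.709, 0.042, -0.703, 0.039]
ft_force: [-1.0, 15.5, -4.6]
width: 0.0276
t 3.65 p [0.4987 0.0438 0.0609] toolx [ 0.008  0.004 -1.   ] jaw -83.43 w 0.0276 F [-1.  15.5 -4.6] j [ 0.36  0.3  -0.6   1.96  0.21  0.94 -1.8 ]
shift now cm [ 0.93 -0.01 -4.  ]
spin deg -0.03 shift after spin [ 0.93 -0.01 -4.  ]
```

```bash
python3 -m inch '[{"translation":[0,0,0],"spin":0},{"translation":[0,0,0],"spin":0}]'; python3 go.py 0.5385 0.0485 0.052 96.6;  python3 - <<'E'
from h import *
cv2.imwrite("pics/s2.png",cv2.resize(optics.camera("side")[150:290,180:380][:,:,::-1],None,fx=4,fy=4))
E
```

```text
time: 3.9
ee_pos: [0.4985, 0.0459, 0.0608]
eef_rot: [0.709, 0.043, -0.703, 0.039]
ft_force: [0.8, -3.1, -0.4]
width: 0.0235
t 3.9 p [0.4985 0.0459 0.0608] toolx [ 0.008  0.006 -1.   ] jaw -83.31 w 0.0235 F [ 0.8 -3.1 -0.4] j [ 0.36  0.3  -0.61  1.96  0.21  0.94 -1.8 ]
shift now cm [ 0.92  0.21 -4.  ]
spin deg 0.09 shift after spin [ 0.92  0.21 -4.  ]
```

View pics/s2.png

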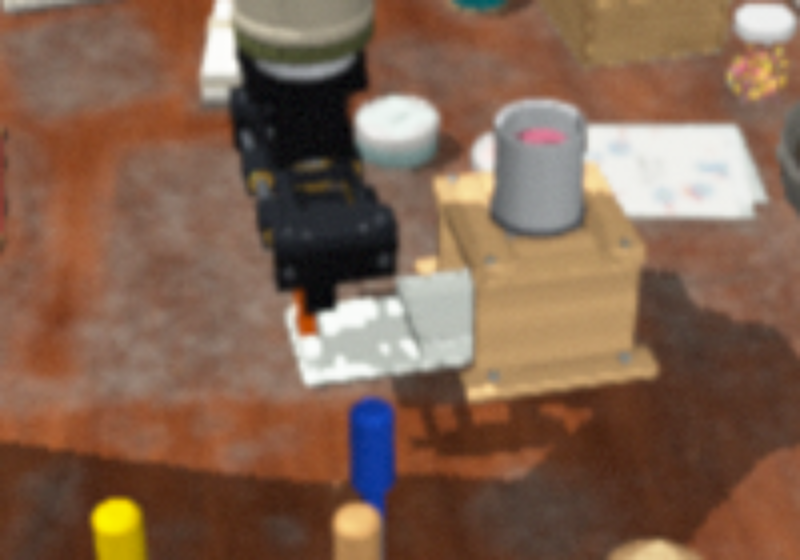

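```bash
python3 -m inch '[{"translation":[0,0,-1],"spin":0},{"translation":[0,0,-1],"spin":0},{"translation":[0,0,-1],"spin":0},{"translation":[0,0,-1],"spin":0}]'; python3 go.py; python3 -m inch '[{"translation":[0,0,-0.5],"spin":0},{"translation":[0,0,-0.5],"spin":0}]'; python3 go.py
```

```text
time: 4.45
ee_pos: [0.54, 0.0505, 0.0609]
eef_rot: [0.708, 0.043, -0.704, 0.039]
ft_force: [-1.1, 1.1, 1.2]
width: 0.0238
t 4.45 p [0.54   0.0505 0.0609] toolx [ 0.006  0.005 -1.   ] jaw -83.35 w 0.0238 F [-1.1  1.1  1.2] j [ 0.33  0.39 -0.58  1.85  0.25  0.97 -1.82]
time: 4.7
ee_pos: [0.5473, 0.0513, 0.0602]
eef_rot: [-0.705, -0.042, 0.707, -0.04]
ft_force: [-25.8, -1.6, 15.6]
width: 0.0236
t 4.7 p [0.5473 0.0513 0.0602] toolx [-0.003  0.003 -1.   ] jaw -83.35 w 0.0236 F [-25.8  -1.6  15.6] j [ 0.32  0.41 -0.58  1.82  0.26  0.99 -1.82]
```

That reached the stop, with −26 N. I'll release, rise and check.

```bash
python3 -m inch '[{"translation":[0,0,0],"spin":0},{"translation":[0,0,0],"spin":0},{"translation":[0,0,0],"spin":0}]' 0.2; python3 go.py;  python3 -m inch '[{"translation":[-4,0,0],"spin":0},{"translation":[-5,0,0],"spin":0},{"translation":[-5,0,0],"spin":0},{"translation":[-5,0,0],"spin":0},{"translation":[-1,0,0],"spin":0}]'; python3 go.py 0.4985 -0.292 0.28; python3 - <<'E'
from h import *
cv2.imwrite("pics/s3.png",cv2.resize(optics.camera("side")[150:290,180:380][:,:,::-1],None,fx=4,fy=4))
E
```

```text
time: 5.08
ee_pos: [0.5483, 0.0508, 0.0602]
eef_rot: [-0.705, -0.042, 0.706, -0.04]
ft_force: [-0.4, -0.2, 0.9]
width: 0.046
t 5.08 p [0.5483 0.0508 0.0602] toolx [-0.002  0.003 -1.   ] jaw -83.38 w 0.046 F [-0.4 -0.2  0.9] j [ 0.32  0.41 -0.58  1.82  0.26  0.99 -1.82]
time: 5.7
ee_pos: [0.5489, 0.0495, 0.266]
eef_rot: [-0.706, -0.042, 0.706, -0.04]
ft_force: [0.7, 0.3, -1.0]
width: 0.0695
t 5.7 p [0.5489 0.0495 0.266 ] toolx [-0.001  0.003 -1.   ] jaw -83.4 w 0.0695 F [ 0.7  0.3 -1. ] j [ 0.37  0.21 -0.62  1.59  0.12  1.38 -1.72]
shift now cm [-1.5  33.34  8.93]
```

View pics/s3.png

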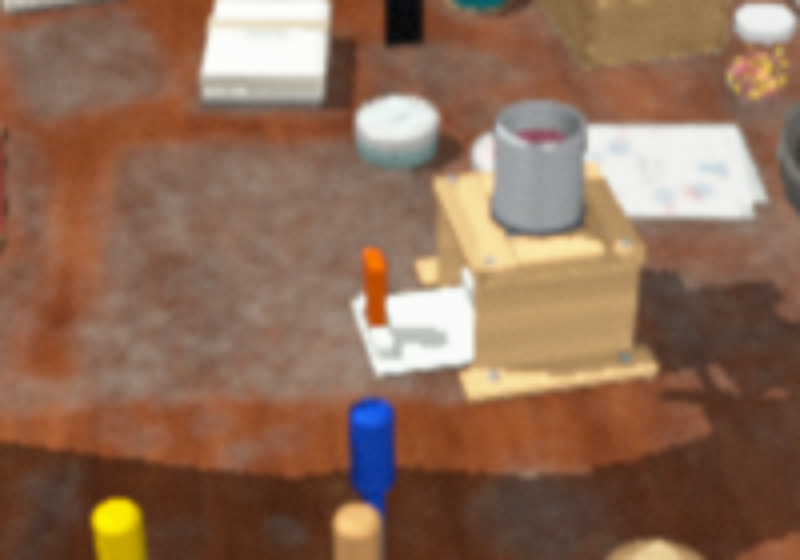

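The tray is home; the tab is at about (375,285) in the crop, close to the stand. Now for the pusher.

```bash
python3 -m inch '[{"translation":[0,2.5,0.7],"spin":0},{"translation":[0,5,1.35],"spin":0},{"translation":[0,5,1.35],"spin":0},{"translation":[-0.5,5,1.35],"spin":0},{"translation":[-0.5,5,1.35],"spin":0},{"translation":[-0.5,5,1.35],"spin":0},{"translation":[0,4,1.1],"spin":0},{"translation":[0,1.5,0.4],"spin":0},{"translation":[0,0,0],"spin":0}]'; python3 go.py 0.4985 -0.292 0.131 -83.4
```

```text
time: 6.88
ee_pos: [0.4927, -0.2979, 0.2663]
eef_rot: [-0.701, -0.045, 0.711, -0.038]
ft_force: [0.5, 0.3, -0.5]
width: 0.0696
t 6.88 p [ 0.4927 -0.2979  0.2663] toolx [-0.015  0.008 -1.   ] jaw -83.29 w 0.0696 F [ 0.5  0.3 -0.5] j [ 0.78  0.25 -0.38  1.52  0.09  1.4  -1.06]
shift now cm [13.52 -0.39 -0.84]
spin deg 0.11 shift after spin [13.52 -0.39 -0.84]
```

```bash
python3 -m inch '[{"translation":[2,-0.4,-0.8],"spin":0},{"translation":[4,0,0],"spin":0},{"translation":[0,0,0],"spin":0}]'; python3 go.py 0.4985 -0.292 0.131 -83.4; python3 - <<'E'
from h import *
a=cv2.resize(optics.camera("side")[230:390,190:330][:,:,::-1],None,fx=3.5,fy=3.5)
cv2.imwrite("pics/s4.png",a)
E
```

```text
time: 7.25
ee_pos: [0.5012, -0.2863, 0.2042]
eef_rot: [-0.701, -0.048, 0.711, -0.04]
ft_force: [0.4, 0.5, 0.8]
width: 0.0697
t 7.25 p [ 0.5012 -0.2863  0.2042] toolx [-0.015  0.01  -1.   ] jaw -82.92 w 0.0697 F [0.4 0.5 0.8] j [ 0.76  0.29 -0.39  1.61  0.11  1.28 -1.09]
shift now cm [7.32 0.62 0.24]
spin deg 0.48 shift after spin [7.32 0.62 0.23]
```

View pics/s4.png

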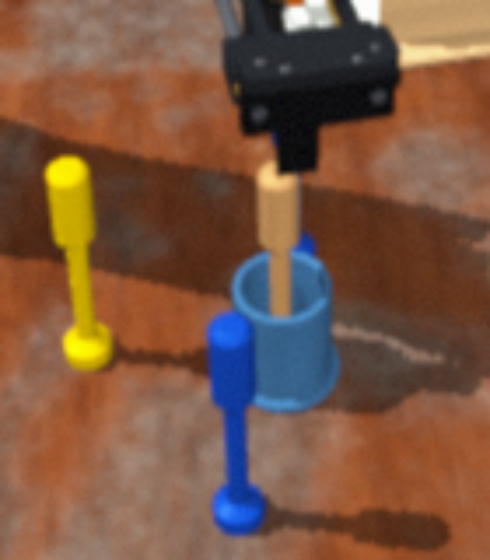

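```bash
python3 - <<'E'
from h import *
for d in(.035,.05): print((proj("side",[.501+d*.12,-.2863-d,.187])-[190,230])*3.5)
for x in(.494,.4965,.499):print((proj("side",[x,-.292,.145])-[190,230])*3.5)
E
```

```text
[295.8624058  161.29605331]
[302.15543798 180.52369678]
[271.27685723 183.95934993]
[275.77969456 183.61200023]
[280.28020499 183.26483003]
```

The projection puts the pusher at x≈0.4975, which agrees with the earlier estimate. Descending.

```bash
python3 -m inch '[{"translation":[0.5,0.5,0.4],"spin":0.5},{"translation":[3,0,0],"spin":0},{"translation":[3,0,0],"spin":0},{"translation":[0.8,0,0],"spin":0},{"translation":[0,0,0],"spin":0}]'; python3 go.py 0.4975 -0.292 0.131 -83.4
```

```text
time: 7.92
ee_pos: [0.5019, -0.2932, 0.1395]
eef_rot: [-0.705, -0.041, 0.707, -0.039]
ft_force: [0.6, 0.5, 1.1]
width: 0.0699
t 7.92 p [ 0.5019 -0.2932  0.1395] toolx [-0.002  0.003 -1.   ] jaw -83.44 w 0.0699 F [0.6 0.5 1.1] j [ 0.76  0.34 -0.38  1.68  0.13  1.15 -1.11]
shift now cm [ 0.85 -0.17  0.42]
spin deg -0.04 shift after spin [ 0.85 -0.17  0.42]
```

```bash
python3 -m inch '[{"translation":[0.8,-0.1,0.4],"spin":0},{"translation":[0.1,0,0.1],"spin":0},{"translation":[0,0,0],"spin":0}]'; python3 go.py 0.4975 -0.292 0.131 -83.4; python3 -m inch '[{"translation":[0,0,0],"spin":0},{"translation":[0,0,0],"spin":0},{"translation":[0,0,0],"spin":0},{"translation":[0,0,0],"spin":0},{"translation":[0,0,0],"spin":0},{"translation":[0,0,0],"spin":0},{"translation":[0,0,0],"spin":0}]' 1 40;python3 go.py 0.4975 -0.292 0.131 -83.4;python3 - <<'E'
from h import *
a=cv2.resize(optics.camera("side")[230:390,190:330][:,:,::-1],None,fx=3.5,fy=3.5)
cv2.imwrite("pics/s5.png",a)
E
```

```text
time: 8.3
ee_pos: [0.4976, -0.2935, 0.1327]
eef_rot: [0.706, 0.041, -0.706, 0.04]
ft_force: [-0.3, 0.6, 0.0]
width: 0.0695
t 8.3 p [ 0.4976 -0.2935  0.1327] toolx [ 0.001  0.001 -1.   ] jaw -83.46 w 0.0695 F [-0.3  0.6  0. ] j [ 0.77  0.34 -0.38  1.7   0.13  1.13 -1.1 ]
shift now cm [ 0.17 -0.15 -0.01]
spin deg -0.06 shift after spin [ 0.17 -0.15 -0.01]
time: 9.18
ee_pos: [0.498, -0.2935, 0.1333]
eef_rot: [0.706, 0.04, -0.705, 0.04]
ft_force: [0.1, 0.1, 0.1]
width: 0.0233
t 9.18 p [ 0.498  -0.2935  0.1333] toolx [ 0.001  0.    -1.   ] jaw -83.46 w 0.0233 F [0.1 0.1 0.1] j [ 0.77  0.34 -0.38  1.7   0.13  1.13 -1.1 ]
shift now cm [ 0.23 -0.16  0.03]
spin deg -0.06 shift after spin [ 0.23 -0.16  0.03]
```

View pics/s5.png

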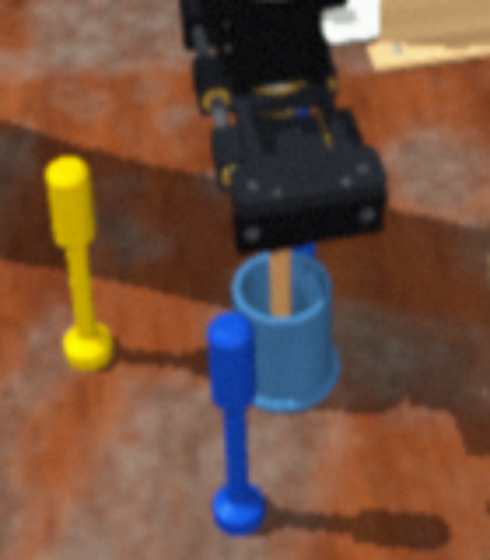

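Gripped at 23.3 mm, with the TCP 127 mm above the foot. Lifting.

```bash
python3 -m inch '[{"translation":[-2,0,0],"spin":0},{"translation":[-3,0,0],"spin":0},{"translation":[-3,0,0],"spin":0},{"translation":[-4,0,0],"spin":0},{"translation":[-5,0,0],"spin":0},{"translation":[-3,0,0],"spin":0},{"translation":[0,0,0],"spin":0}]' 1 40;python3 go.py 0.6475 0.061 0.33 -83.4;python3 - <<'E'
from h import *
a=cv2.resize(optics.camera("side")[200:390,190:330][:,:,::-1],None,fx=3,fy=3)
cv2.imwrite("pics/s6.png",a)
E
```

```text
time: 10.1
ee_pos: [0.4966, -0.2932, 0.3376]
eef_rot: [-0.705, -0.041, 0.707, -0.039]
ft_force: [0.2, -0.2, -1.5]
width: 0.0228
t 10.1 p [ 0.4966 -0.2932  0.3376] toolx [-0.002  0.003 -1.   ] jaw -83.45 w 0.0228 F [ 0.2 -0.2 -1.5] j [ 0.77  0.22 -0.38  1.41  0.08  1.53 -1.06]
shift now cm [  0.82 -33.46 -19.03]
spin deg -0.05 shift after spin [  0.82 -33.45 -19.06]
```

View pics/s6.png

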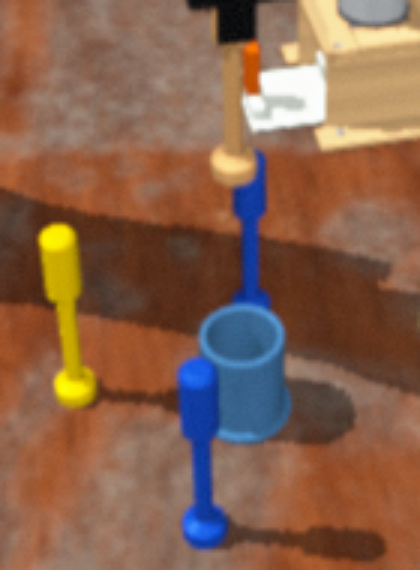

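The pusher is held upright and its foot is clear of the pot. Moving it over the mould.

```bash
python3 -m inch '[{"translation":[0,-2,-1.1],"spin":0},{"translation":[0,-3.5,-2],"spin":0},{"translation":[0,-4.4,-2.5],"spin":0},{"translation":[0,-4.4,-2.5],"spin":0},{"translation":[0,-4.4,-2.5],"spin":0},{"translation":[0,-4.4,-2.5],"spin":0},{"translation":[0,-4.4,-2.5],"spin":0},{"translation":[0,-3.5,-2],"spin":0},{"translation":[0,-1.5,-0.9],"spin":0},{"translation":[0,0,0],"spin":0},{"translation":[0,0,0],"spin":0}]';python3 go.py 0.6475 0.061 0.32 -83.4
```

```text
time: 11.52
ee_pos: [0.642, 0.0571, 0.3163]
eef_rot: [-0.696, -0.041, 0.716, -0.036]
ft_force: [1.2, -0.5, -0.9]
width: 0.0235
t 11.53 p [0.642  0.0571 0.3163] toolx [-0.03   0.005 -1.   ] jaw -83.78 w 0.0235 F [ 1.2 -0.5 -0.9] j [ 0.24  0.43 -0.57  1.22  0.21  1.58 -1.76]
shift now cm [-0.39 -0.34 -0.57]
spin deg -0.38 shift after spin [-0.39 -0.33 -0.58]
```

```bash
python3 -m inch '[{"translation":[0,-0.3,-0.7],"spin":0},{"translation":[0,0,0],"spin":0},{"translation":[0,0,0],"spin":0}]';python3 go.py 0.6475 0.061 0.32 -83.4; python3 - <<'E'
from h import *
from scipy.spatial.transform import Rotation as R
s=r.read_state();M=R.from_quat(s["eef_rot"]).as_matrix();f=s["ee_pos"]+M[:,0]*.1273;print("foot",f)
a=cv2.resize(optics.camera("side")[110:250,240:400][:,:,::-1],None,fx=4,fy=4)
q=proj("side",f);print((q-[240,110])*4)
cv2.imwrite("pics/s7.png",a)
cv2.imwrite("pics/t7.png",cv2.resize(optics.camera("top")[110:250,200:320][:,:,::-1],None,fx=4,fy=4))
E
```

```text
time: 11.9
ee_pos: [0.6491, 0.0572, 0.3165]
eef_rot: [-0.696, -0.039, 0.716, -0.035]
ft_force: [-0.0, -0.3, -0.5]
width: 0.0232
t 11.9 p [0.6491 0.0572 0.3165] toolx [-0.029  0.004 -1.   ] jaw -84.06 w 0.0232 F [-0.  -0.3 -0.5] j [ 0.23  0.45 -0.57  1.2   0.22  1.58 -1.76]
shift now cm [-0.34 -0.39  0.13]
spin deg -0.66 shift after spin [-0.34 -0.4   0.13]
foot [0.64546364 0.05772481 0.18925576]
[300.91721674 240.63058116]
```

View pics/s7.png

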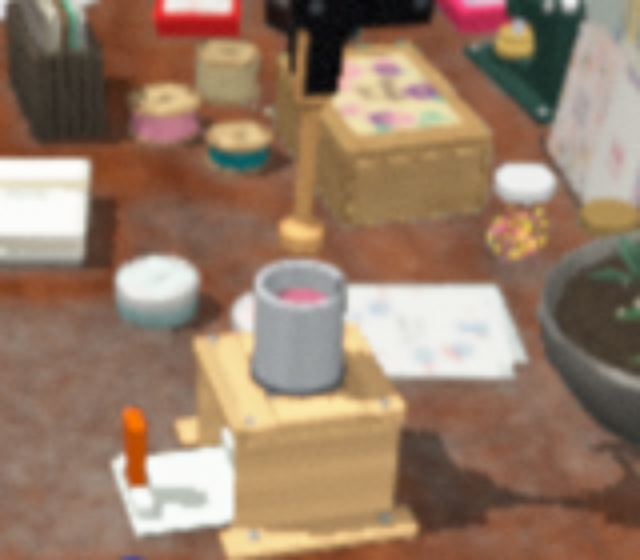

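The foot is centred over the mouth; it's at (301,243) in the crop against the ring centre at about (300,285). Descending into the mouth.

```bash
cat > foot.py <<'E'
from h import *
from scipy.spatial.transform import Rotation as R
s=r.read_state();M=R.from_quat(s["eef_rot"]).as_matrix();print("foot",(s["ee_pos"]+M[:,0]*.1273).round(4),"tilt",M[:2,0].round(3))
E
python3 -m inch '[{"translation":[1.2,-0.2,0],"spin":0},{"translation":[1,0,0],"spin":0},{"translation":[0,0,0],"spin":0}]';python3 foot.py
```

```text
time: 12.38
ee_pos: [0.6477, 0.0597, 0.2923]
eef_rot: [-0.696, -0.039, 0.717, -0.035]
ft_force: [0.1, 0.1, 0.0]
width: 0.0232
foot [0.6439 0.0602 0.1651] tilt [-0.03   0.004]
```

```bash
python3 -m inch '[{"translation":[0.7,0,-0.4],"spin":0},{"translation":[0.7,0,0],"spin":0},{"translation":[0,0,0],"spin":0}]';python3 foot.py;python3 -m inch '[{"translation":[0.6,0,0],"spin":0},{"translation":[0.6,0,0],"spin":0},{"translation":[0.6,0,0],"spin":0}]';python3 foot.py; python3 - <<'E'
from h import *
cv2.imwrite("pics/s8.png",cv2.resize(optics.camera("side")[110:250,240:400][:,:,::-1],None,fx=4,fy=4))
E
```

```text
time: 12.75
ee_pos: [0.6516, 0.0602, 0.2771]
eef_rot: [-0.696, -0.039, 0.717, -0.035]
ft_force: [-0.6, 0.2, -1.1]
width: 0.023
foot [0.6478 0.0607 0.1498] tilt [-0.03   0.004]
time: 13.12
ee_pos: [0.6522, 0.0603, 0.2604]
eef_rot: [-0.697, -0.039, 0.715, -0.035]
ft_force: [0.7, -0.7, 5.9]
width: 0.023
foot [0.649  0.0609 0.1332] tilt [-0.025  0.004]
```

View pics/s8.png

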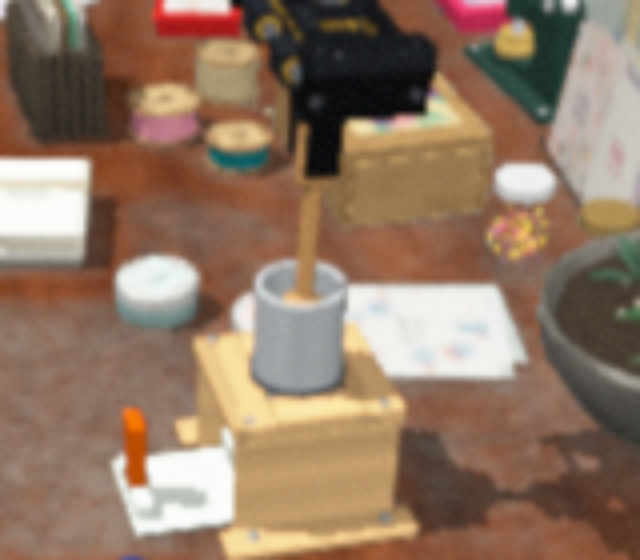

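The foot is in the bore and already pushing, with about 6 N. Continuing.

```bash
python3 -m inch '[{"translation":[0.7,0,0],"spin":0},{"translation":[0.7,0,0],"spin":0},{"translation":[0.7,0,0],"spin":0}]';python3 foot.py;python3 -m inch '[{"translation":[0.7,0,0],"spin":0},{"translation":[0.7,0,0],"spin":0}]';python3 foot.py;python3 -m inch '[{"translation":[0.7,0,0],"spin":0},{"translation":[0.7,0,0],"spin":0}]';python3 foot.py
```

```text
time: 13.55
ee_pos: [0.6524, 0.0605, 0.2409]
eef_rot: [-0.699, -0.039, 0.714, -0.035]
ft_force: [-1.0, 0.3, 5.7]
width: 0.0232
foot [0.6496 0.061  0.1136] tilt [-0.022  0.004]
time: 13.8
ee_pos: [0.6523, 0.0606, 0.228]
eef_rot: [-0.699, -0.038, 0.713, -0.035]
ft_force: [-1.0, -0.7, 4.9]
width: 0.0231
foot [0.6498 0.0611 0.1008] tilt [-0.02   0.004]
time: 14.05
ee_pos: [0.6521, 0.0607, 0.215]
eef_rot: [-0.7, -0.038, 0.713, -0.035]
ft_force: [-2.0, -0.8, 4.3]
width: 0.0231
foot [0.6497 0.0612 0.0877] tilt [-0.019  0.004]
```

```bash
python3 -m inch '[{"translation":[0.6,0,0],"spin":0},{"translation":[0.5,0,0],"spin":0},{"translation":[0,0,0],"spin":0}]';python3 foot.py; python3 - <<'E'
from h import *
cv2.imwrite("pics/s9.png",cv2.resize(optics.camera("side")[110:250,240:400][:,:,::-1],None,fx=4,fy=4))
E
```

```text
time: 14.42
ee_pos: [0.6513, 0.0606, 0.2025]
eef_rot: [-0.699, -0.038, 0.713, -0.035]
ft_force: [-0.2, -0.3, -1.0]
width: 0.0233
foot [0.6487 0.0611 0.0752] tilt [-0.02   0.004]
```

View pics/s9.png

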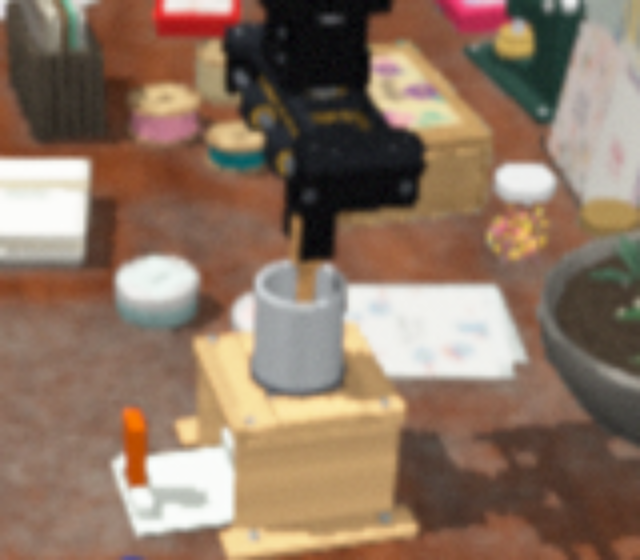

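The force fell to zero with the foot at 75 mm, so the candle has dropped. Withdrawing the pusher.

```bash
python3 -m inch '[{"translation":[-1.5,0,0],"spin":0},{"translation":[-2.5,0,0],"spin":0},{"translation":[-2.5,0,0],"spin":0},{"translation":[-2.5,0,0],"spin":0},{"translation":[-3,0,0],"spin":0},{"translation":[-2,0,0],"spin":0},{"translation":[0,0,0],"spin":0}]';python3 foot.py; python3 go.py 0.498 -0.2935 0.34 -83.4; python3 - <<'E'
from h import *
cv2.imwrite("pics/s10.png",cv2.resize(optics.camera("side")[110:250,240:400][:,:,::-1],None,fx=4,fy=4))
E
```

```text
time: 15.35
ee_pos: [0.6545, 0.0608, 0.3549]
eef_rot: [-0.701, -0.039, 0.711, -0.035]
ft_force: [1.1, -0.5, -1.3]
width: 0.0229
foot [0.6527 0.0615 0.2276] tilt [-0.014  0.006]
t 15.35 p [0.6545 0.0608 0.3549] toolx [-0.014  0.006 -1.   ] jaw -84.04 w 0.0229 F [ 1.1 -0.5 -1.3] j [ 0.21  0.45 -0.57  1.12  0.22  1.65 -1.76]
shift now cm [ 1.5  33.62 19.23]
spin deg -0.64 shift after spin [ 1.5 33.4 19.6]
```

View pics/s10.png

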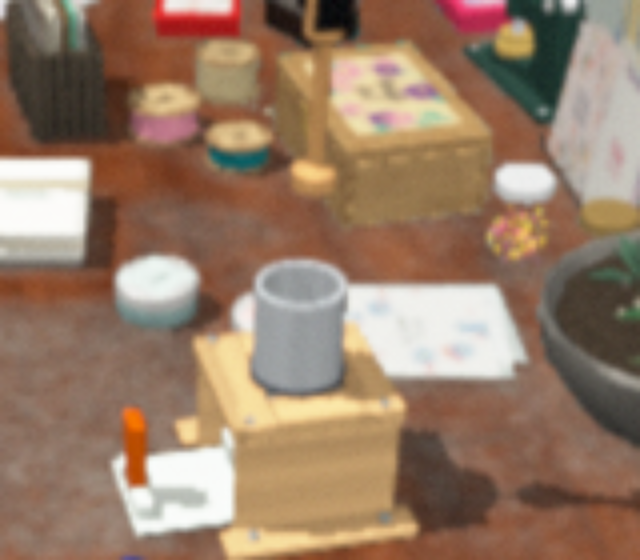

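The mould is empty. Back to the pot.

```bash
python3 -m inch '[{"translation":[0,2,1.1],"spin":-0.6},{"translation":[0,3.5,2],"spin":0},{"translation":[0,4.4,2.5],"spin":0},{"translation":[0,4.4,2.5],"spin":0},{"translation":[0,4.4,2.5],"spin":0},{"translation":[0,4.4,2.5],"spin":0},{"translation":[0,4.4,2.5],"spin":0},{"translation":[0,3.5,2],"spin":0},{"translation":[0,1.5,0.9],"spin":0},{"translation":[0,0,0],"spin":0},{"translation":[0,0,0],"spin":0}]';python3 foot.py;python3 go.py 0.498 -0.2935 0.25 -83.4; python3 - <<'E'
from h import *
a=optics.camera("side")[:,:,::-1].copy();t=optics.camera("top")[:,:,::-1].copy()
cv2.imwrite("pics/a11.png",a);cv2.imwrite("pics/t11.png",t)
z=cv2.resize(a[200:390,190:330],None,fx=3,fy=3)
for k in np.linspace(0,6.28,40):
  for rr,h in((.029,.072),):
    q=(proj("side",[.498+rr*np.cos(k),-.2935+rr*np.sin(k),h])-[190,200])*3+1;cv2.circle(z,tuple(int(v) for v in q),1,(0,255,0),-1)
y=cv2.resize(t[185:245,340:430],None,fx=4,fy=4)
for k in np.linspace(0,6.28,40):
    q=(proj("top",[.498+.029*np.cos(k),-.2935+.029*np.sin(k),.072])-[340,185])*4+2;cv2.circle(y,tuple(int(v) for v in q),1,(0,255,0),-1)
y=cv2.copyMakeBorder(y,0,z.shape[0]-y.shape[0],0,0,cv2.BORDER_CONSTANT)
cv2.imwrite("pics/s11.png",np.hstack([z,y]))
E
```

```text
time: 16.77
ee_pos: [0.5003, -0.2907, 0.3434]
eef_rot: [-0.696, -0.046, 0.716, -0.037]
ft_force: [-0.8, 0.2, -1.2]
width: 0.0228
foot [ 0.4967 -0.2893  0.2162] tilt [-0.029  0.011]
t 16.77 p [ 0.5003 -0.2907  0.3434] toolx [-0.029  0.011 -1.   ] jaw -83.21 w 0.0228 F [-0.8  0.2 -1.2] j [ 0.78  0.25 -0.41  1.37  0.1   1.58 -1.08]
shift now cm [9.34 0.38 0.01]
spin deg 0.19 shift after spin [9.34 0.38 0.01]
```

View pics/s11.png

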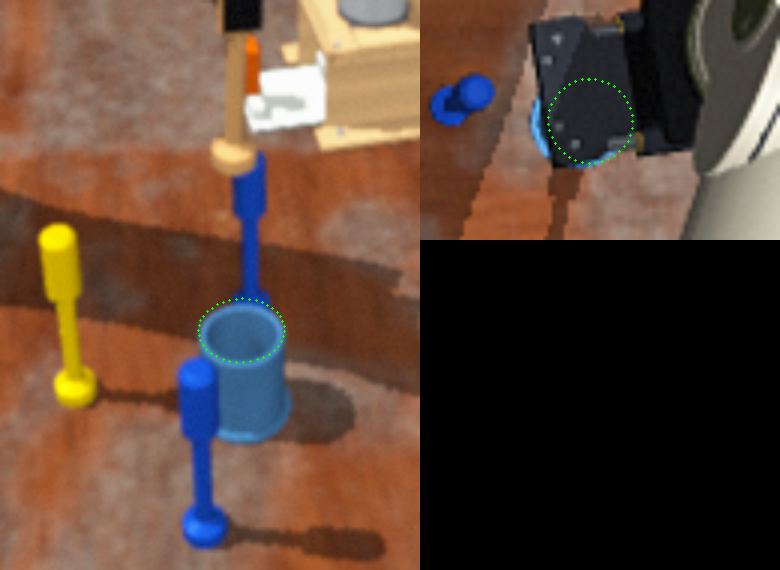

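The pot rim centre is about (0.4985, −0.297) and the foot is within reach of it. Descending with a small y correction.

```bash
python3 -m inch '[{"translation":[2,0.55,0],"spin":0},{"translation":[4,0,0],"spin":0},{"translation":[4,0,0],"spin":0},{"translation":[1.5,0,0],"spin":0},{"translation":[0,0,0],"spin":0}]';python3 foot.py; python3 - <<'E'
from h import *
cv2.imwrite("pics/s12.png",cv2.resize(optics.camera("side")[230:390,190:330][:,:,::-1],None,fx=3.5,fy=3.5))
E
```

```text
time: 17.5
ee_pos: [0.5019, -0.2892, 0.2276]
eef_rot: [-0.697, -0.05, 0.714, -0.041]
ft_force: [0.7, -0.3, -0.9]
width: 0.0232
foot [ 0.4988 -0.2879  0.1003] tilt [-0.024  0.01 ]
```

View pics/s12.png

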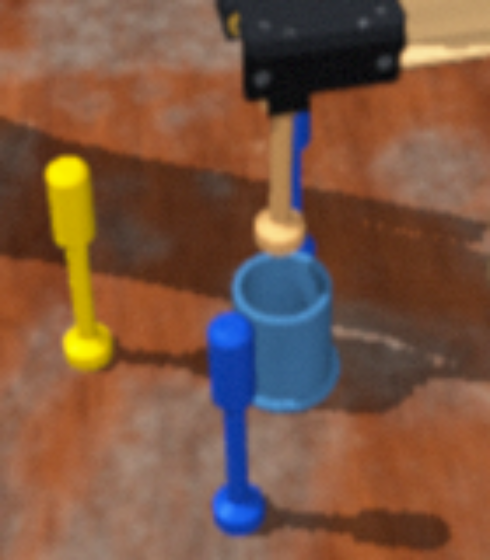

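```bash
python3 -m inch '[{"translation":[0,0.5,0],"spin":0},{"translation":[0,0.4,0],"spin":0},{"translation":[0,0,0],"spin":0}]';python3 foot.py
```

```text
time: 17.92
ee_pos: [0.5051, -0.2997, 0.2319]
eef_rot: [-0.699, -0.048, 0.712, -0.043]
ft_force: [0.5, 0.4, -1.1]
width: 0.0232
foot [ 0.5027 -0.2988  0.1046] tilt [-0.019  0.007]
```

```bash
python3 -m inch '[{"translation":[1,-0.2,0.4],"spin":0},{"translation":[1,0,0],"spin":0},{"translation":[0,0,0],"spin":0}]';python3 foot.py
```

```text
time: 18.3
ee_pos: [0.4999, -0.2979, 0.2104]
eef_rot: [-0.699, -0.048, 0.712, -0.042]
ft_force: [-0.6, -0.4, -0.4]
width: 0.0229
foot [ 0.4974 -0.297   0.0831] tilt [-0.019  0.007]
```

```bash
python3 -m inch '[{"translation":[1.2,0,0],"spin":0},{"translation":[1.5,0,0],"spin":0},{"translation":[1.5,0,0],"spin":0},{"translation":[1.5,0,0],"spin":0},{"translation":[0.5,0,0],"spin":0},{"translation":[0,0,0],"spin":0}]';python3 foot.py; python3 - <<'E'
from h import *
cv2.imwrite("pics/s13.png",cv2.resize(optics.camera("side")[230:390,190:330][:,:,::-1],None,fx=3.5,fy=3.5))
E
```

```text
time: 19.05
ee_pos: [0.4982, -0.2969, 0.1429]
eef_rot: [-0.698, -0.049, 0.713, -0.042]
ft_force: [-0.4, -0.6, -0.6]
width: 0.0229
foot [ 0.4955 -0.2959  0.0156] tilt [-0.021  0.008]
```

View pics/s13.png

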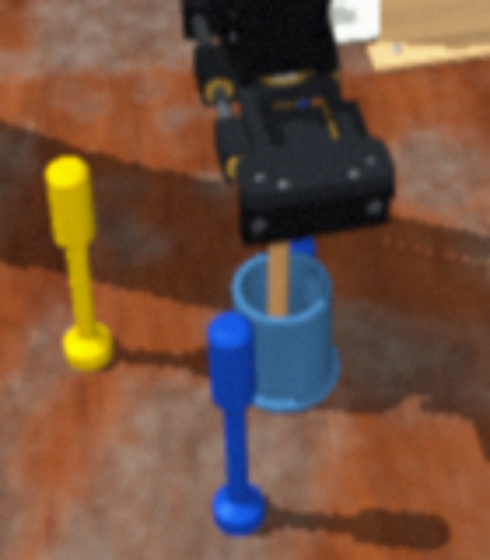

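The foot is in the pot, about 9 mm above its floor. I'll lower it gently until it touches.

```bash
python3 -m inch '[{"translation":[0.6,0,-0.1],"spin":0},{"translation":[0.3,0,0],"spin":0},{"translation":[0.1,0,0],"spin":0}]';python3 foot.py
```

```text
time: 19.48
ee_pos: [0.4997, -0.2971, 0.1336]
eef_rot: [-0.699, -0.048, 0.712, -0.042]
ft_force: [-0.1, -0.4, -1.3]
width: 0.023
foot [ 0.4974 -0.2962  0.0063] tilt [-0.019  0.007]
```

```bash
python3 -m inch '[{"translation":[0.2,0,0],"spin":0},{"translation":[0.1,0,0],"spin":0}]';python3 foot.py
```

```text
time: 19.73
ee_pos: [0.5011, -0.2973, 0.1335]
eef_rot: [-0.7, -0.048, 0.711, -0.043]
ft_force: [-2.3, 2.3, 5.0]
width: 0.023
foot [ 0.4991 -0.2966  0.0062] tilt [-0.016  0.005]
```

```bash
python3 -m inch '[{"translation":[0,0,0],"spin":0},{"translation":[0,0,0],"spin":0},{"translation":[0,0,0],"spin":0},{"translation":[0,0,0],"spin":0},{"translation":[0,0,0],"spin":0},{"translation":[0,0,0],"spin":0}]' 0.3;python3 go.py;  python3 -m inch '[{"translation":[-1,0,0],"spin":0},{"translation":[-2,0,0],"spin":0},{"translation":[-2,0,0],"spin":0},{"translation":[-4,0,0],"spin":0},{"translation":[-5,0,0],"spin":0},{"translation":[0,0,0],"spin":0}]';python3 go.py 0.538 0.0485 0.25 -83.4;python3 - <<'E'
from h import *
cv2.imwrite("pics/s14.png",cv2.resize(optics.camera("side")[210:390,190:330][:,:,::-1],None,fx=3.2,fy=3.2))
E
```

```text
time: 20.48
ee_pos: [0.5014, -0.2975, 0.1337]
eef_rot: [-0.701, -0.047, 0.711, -0.043]
ft_force: [-0.3, -0.5, -0.2]
width: 0.0604
t 20.48 p [ 0.5014 -0.2975  0.1337] toolx [-0.015  0.005 -1.   ] jaw -82.64 w 0.0604 F [-0.3 -0.5 -0.2] j [ 0.79  0.36 -0.4   1.67  0.15  1.15 -1.1 ]
time: 21.22
ee_pos: [0.5037, -0.298, 0.2817]
eef_rot: [-0.701, -0.047, 0.71, -0.044]
ft_force: [-0.1, -0.3, -0.2]
width: 0.0611
t 21.23 p [ 0.5037 -0.298   0.2817] toolx [-0.013  0.004 -1.   ] jaw -82.61 w 0.0611 F [-0.1 -0.3 -0.2] j [ 0.79  0.26 -0.41  1.48  0.11  1.44 -1.06]
shift now cm [  3.27 -33.91  -7.9 ]
spin deg 0.79 shift after spin [  3.27 -34.01  -7.43]
```

View pics/s14.png

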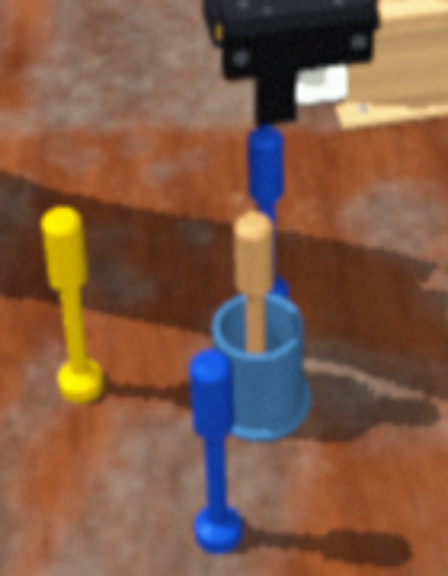

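The pusher stands upright in the pot with its grip at about (253,250) in the crop. Next is the tray tab.

```bash
python3 -m inch '[{"translation":[0,-2.5,-0.5],"spin":0.8},{"translation":[0,-5,-1.1],"spin":0},{"translation":[0,-5,-1.1],"spin":0},{"translation":[0,-5,-1.1],"spin":0},{"translation":[0,-5,-1.1],"spin":0},{"translation":[0,-5,-1.1],"spin":0},{"translation":[0,-4,-0.9],"spin":0},{"translation":[0,-2,-0.4],"spin":0},{"translation":[0,0,0],"spin":0},{"translation":[0,0,0],"spin":0}]' 0.2;python3 go.py 0.538 0.0485 0.15 -83.4;python3 - <<'E'
from h import *
a=optics.camera("side")[:,:,::-1].copy();cv2.imwrite("pics/a15.png",a)
os=blob(mask(a,(5,180,150),(14,255,255),(255,195,290,245)));print(os[:2],onz("side",os[0],.047),proj("side",[.538,.0485,.047]))
E
```

```text
time: 22.52
ee_pos: [0.5331, 0.0521, 0.2728]
eef_rot: [-0.696, -0.043, 0.716, -0.037]
ft_force: [-0.6, -0.3, -0.5]
width: 0.0697
t 22.52 p [0.5331 0.0521 0.2728] toolx [-0.028  0.007 -1.   ] jaw -83.58 w 0.0697 F [-0.6 -0.3 -0.5] j [ 0.4   0.2  -0.65  1.6   0.11  1.42 -1.72]
shift now cm [12.26  0.54 -0.78]
spin deg -0.18 shift after spin [12.26  0.54 -0.78]
(array([273.36144578, 220.8313253 ]), array([271, 212,   6,  19,  83], dtype=int32)) [0.53705325 0.04933136 0.047     ] [273.74600179 220.98852948]
```

```bash
python3 -m inch '[{"translation":[2,0.3,-0.8],"spin":0},{"translation":[4,0,0],"spin":0},{"translation":[4,0,0],"spin":0},{"translation":[4,0,0],"spin":0},{"translation":[2,0,0],"spin":0},{"translation":[0,0,0],"spin":0}]';python3 go.py 0.537 0.0485 0.055 -83.4
```

```text
time: 23.32
ee_pos: [0.5365, 0.043, 0.101]
eef_rot: [-0.695, -0.039, 0.717, -0.034]
ft_force: [-0.4, -0.0, -0.5]
width: 0.0698
t 23.32 p [0.5365 0.043  0.101 ] toolx [-0.032  0.006 -0.999] jaw -84.16 w 0.0698 F [-0.4 -0.  -0.5] j [ 0.37  0.36 -0.62  1.8   0.22  1.09 -1.8 ]
shift now cm [ 4.6  -0.5  -0.25]
spin deg -0.76 shift after spin [ 4.6  -0.5  -0.25]
```

```bash
python3 -m inch '[{"translation":[1,-0.5,-0.3],"spin":-0.7},{"translation":[1.7,0,0],"spin":0},{"translation":[1.5,0,0],"spin":0},{"translation":[0.4,0,0],"spin":0},{"translation":[0,0,0],"spin":0}]';python3 go.py 0.537 0.0485 0.055 -83.4
```

```text
time: 23.95
ee_pos: [0.5387, 0.0482, 0.0527]
eef_rot: [-0.695, -0.043, 0.717, -0.038]
ft_force: [0.4, 0.3, 0.5]
width: 0.0693
t 23.95 p [0.5387 0.0482 0.0527] toolx [-0.031  0.006 -1.   ] jaw -83.47 w 0.0693 F [0.4 0.3 0.5] j [ 0.34  0.42 -0.6   1.83  0.27  1.   -1.83]
shift now cm [-0.23 -0.05  0.17]
spin deg -0.07 shift after spin [-0.23 -0.06  0.17]
```

```bash
python3 -m inch '[{"translation":[0,0,0],"spin":0},{"translation":[0,0,0],"spin":0},{"translation":[0,0,0],"spin":0},{"translation":[0,0,0],"spin":0},{"translation":[0,0,0],"spin":0},{"translation":[0,0,0],"spin":0},{"translation":[0,0,0],"spin":0}]' 1 20;python3 go.py; python3 -m inch '[{"translation":[0,0,0.3],"spin":0},{"translation":[0,0,0.5],"spin":0},{"translation":[0,0,0.6],"spin":0},{"translation":[0,0,0.6],"spin":0},{"translation":[0,0,0.6],"spin":0},{"translation":[0,0,0.6],"spin":0},{"translation":[0,0,0.6],"spin":0},{"translation":[0,0,0.6],"spin":0}]'; python3 go.py 0.448 0.038 0.0527 -83.4
python3 - <<'E'
from h import *
cv2.imwrite("pics/s16.png",cv2.resize(optics.camera("side")[150:290,180:380][:,:,::-1],None,fx=4,fy=4))
E
```

```text
time: 24.82
ee_pos: [0.5394, 0.0504, 0.0541]
eef_rot: [-0.696, -0.044, 0.716, -0.038]
ft_force: [0.7, -2.1, -0.3]
width: 0.0238
t 24.82 p [0.5394 0.0504 0.0541] toolx [-0.028  0.008 -1.   ] jaw -83.37 w 0.0238 F [ 0.7 -2.1 -0.3] j [ 0.34  0.42 -0.61  1.83  0.26  1.   -1.83]
time: 25.82
ee_pos: [0.4917, 0.0451, 0.0541]
eef_rot: [-0.695, -0.044, 0.716, -0.037]
ft_force: [1.6, 2.7, -7.8]
width: 0.024
t 25.82 p [0.4917 0.0451 0.0541] toolx [-0.03   0.008 -1.   ] jaw -83.38 w 0.024 F [ 1.6  2.7 -7.8] j [ 0.39  0.33 -0.63  1.95  0.22  0.96 -1.8 ]
shift now cm [0.27 0.2  4.42]
spin deg 0.02 shift after spin [0.27 0.2  4.42]
```

View pics/s16.png

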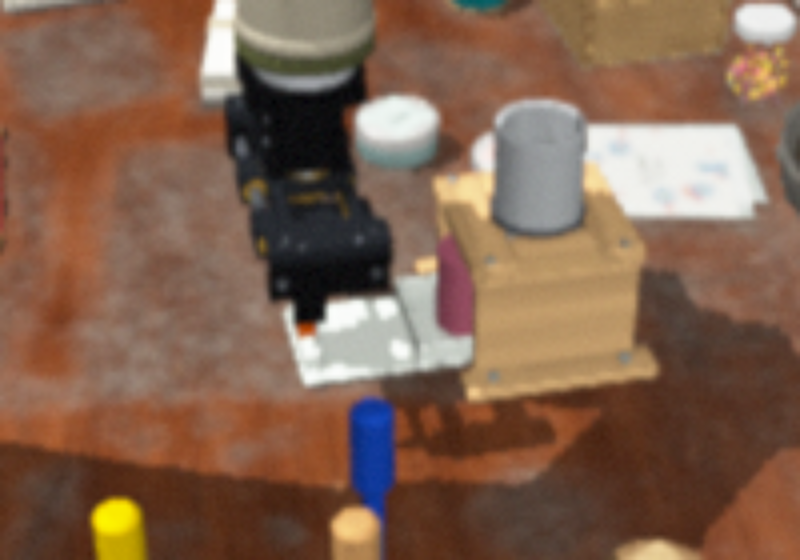

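The candle is standing in the tray at (458,285) in the crop and clear of the gripper. Continuing to the stop.

```bash
python3 -m inch '[{"translation":[0,0,0.4],"spin":0},{"translation":[0,0,0.6],"spin":0},{"translation":[0,0,0.6],"spin":0},{"translation":[0,0,0.6],"spin":0},{"translation":[0,0,0.6],"spin":0},{"translation":[0,0,0.5],"spin":0}]'; python3 go.py; python3 -m inch '[{"translation":[0,0,0.4],"spin":0},{"translation":[0,0,0.4],"spin":0},{"translation":[0,0,0.4],"spin":0}]'; python3 go.py
```

```text
time: 26.62
ee_pos: [0.455, 0.041, 0.0542]
eef_rot: [-0.694, -0.045, 0.717, -0.037]
ft_force: [0.9, 3.0, -12.7]
width: 0.0236
t 26.62 p [0.455  0.041  0.0542] toolx [-0.033  0.008 -0.999] jaw -83.36 w 0.0236 F [  0.9   3.  -12.7] j [ 0.42  0.26 -0.65  2.03  0.17  0.94 -1.78]
time: 27.0
ee_pos: [0.4478, 0.0402, 0.0556]
eef_rot: [-0.699, -0.045, 0.713, -0.037]
ft_force: [16.5, 3.1, -24.4]
width: 0.0242
t 27.0 p [0.4478 0.0402 0.0556] toolx [-0.02   0.011 -1.   ] jaw -83.35 w 0.0242 F [ 16.5   3.1 -24.4] j [ 0.43  0.23 -0.66  2.06  0.16  0.92 -1.76]
```

At the stop: 92 mm of travel and 16 N along the slide. Releasing and rising.

```bash
python3 -m inch '[{"translation":[0.1,0,0],"spin":0},{"translation":[0,0,0],"spin":0}]'; python3 go.py; python3 -m inch '[{"translation":[0,0,0],"spin":0},{"translation":[0,0,0],"spin":0},{"translation":[0,0,0],"spin":0},{"translation":[0,0,0],"spin":0}]' 0.2; python3 go.py; python3 -m inch '[{"translation":[-2,0,0],"spin":0},{"translation":[-4,0,0],"spin":0},{"translation":[-5,0,0],"spin":0},{"translation":[-5,0,0],"spin":0},{"translation":[0,3,0],"spin":0},{"translation":[0,5,0],"spin":0},{"translation":[0,5,0],"spin":0},{"translation":[0,3,0],"spin":0},{"translation":[0,0,0],"spin":0},{"translation":[0,0,0],"spin":0}]'; python3 go.py; python3 - <<'E'
from h import *
a=optics.camera("side")[:,:,::-1].copy();t=optics.camera("top")[:,:,::-1].copy()
cv2.imwrite("pics/af.png",a);cv2.imwrite("pics/tf.png",t)
os=blob(mask(a,(5,180,150),(14,255,255),(225,195,290,245)));print(os[:2],onz("side",os[0],.047))
E
```

```text
time: 27.25
ee_pos: [0.4485, 0.0402, 0.0555]
eef_rot: [-0.7, -0.045, 0.712, -0.037]
ft_force: [1.6, 3.0, -11.9]
width: 0.0239
t 27.25 p [0.4485 0.0402 0.0555] toolx [-0.018  0.011 -1.   ] jaw -83.36 w 0.0239 F [  1.6   3.  -11.9] j [ 0.43  0.23 -0.66  2.06  0.16  0.92 -1.76]
time: 27.75
ee_pos: [0.4498, 0.0395, 0.057]
eef_rot: [-0.701, -0.044, 0.711, -0.037]
ft_force: [-0.4, 0.2, 0.5]
width: 0.0559
t 27.75 p [0.4498 0.0395 0.057 ] toolx [-0.016  0.009 -1.   ] jaw -83.4 w 0.0559 F [-0.4  0.2  0.5] j [ 0.43  0.23 -0.66  2.06  0.16  0.92 -1.76]
time: 29.0
ee_pos: [0.4715, -0.1247, 0.2218]
eef_rot: [-0.701, -0.045, 0.711, -0.039]
ft_force: [-0.7, -0.3, -0.5]
width: 0.0696
t 29.0 p [ 0.4715 -0.1247  0.2218] toolx [-0.014  0.008 -1.   ] jaw -83.23 w 0.0696 F [-0.7 -0.3 -0.5] j [ 0.66  0.09 -0.51  1.8   0.04  1.28 -1.31]
(array([239.97402597, 224.88311688]), array([237, 216,   6,  19,  77], dtype=int32)) [0.44816283 0.04081603 0.047     ]
```

View pics/af.png

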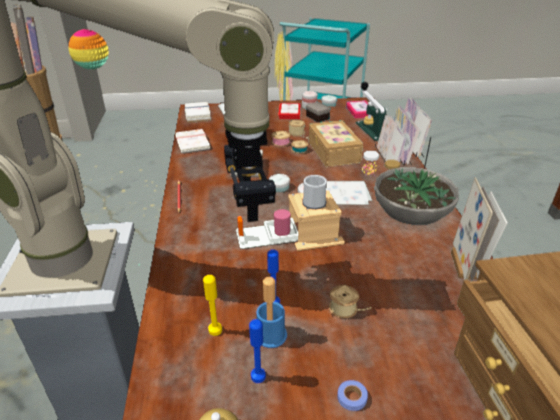

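View pics/tf.png

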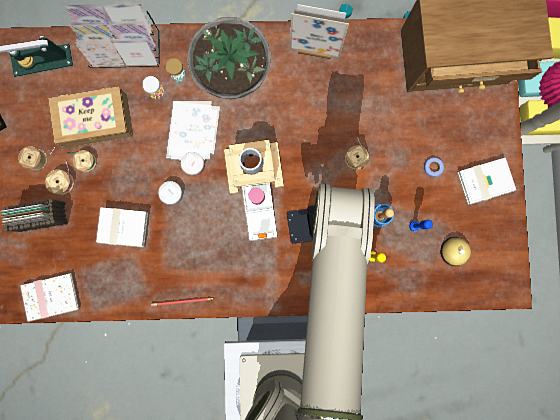

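In the final top view the candle stands in the tray at (257,197), the tab is at (262,236), and the tins and twine spool are unchanged at (192,162), (171,192) and (357,156). The tab sits about 200 mm from the mould's axis, which puts the tray at its 90 mm stop. The pusher is upright in its pot and the arm is clear, so I'm handing in.

```bash
python3 -c "
from bench import close_job
print(close_job())"
```

```text
the job is handed in; nothing more can be done
None
```

The job is done in the order asked and handed in at about 29 s of the 72 s allowed.

- **Tray home:** I slid the tray about 49 mm until it hit its stop, with about 26 N at the wrist.
- **Candle:** I pushed it down with the wooden pusher against about 4–6 N. The force fell to zero at a foot height of 75 mm, and the mould was then empty. The gripper never touched the candle.
- **Pusher:** It stands upright in its pot again.
- **Tray out:** I pulled the tray until it stopped, at about 16 N. The tab is about 200 mm from the mould's axis, which matches the 90 mm stop.

In the final pictures the candle stands upright in the tray, the tins and twine spool look unmoved, and the arm is clear of everything.

No check failed. The gripper drifted in tilt by up to about 2°, which I corrected by position. While pulling, it also lifted on the tab, with up to about 24 N; I released it before raising the arm.

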